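Close the back of a picture frame: tuck the panel under the flap and hold it flat

ROBOT

A 6-joint arm with a two-finger parallel gripper is mounted at the origin on the work surface. World frame = base frame: x ahead of the robot, y to its left, z up, the work surface at z = 0. Lengths are in m, angles in rad, forces in N, time in s.
With the tool pointing down it reaches from about 0.375 to 0.925 m from the base axis. Payload 5.7 kg.
Tool frame: the origin (TCP) lies between the finger pads; the fingertips stand 25 mm ahead of it and the grasp point (between the pads) lies 6 mm ahead of it (nose_length is the distance from the TCP to the fingertips, in m); z points along the fingers, y is the line along which they close (so a half turn about z gives the same grasp; the last joint's range is limited). The gripper opens to 85 mm and grips with 20 to 120 N. Pads are 22 mm wide; open, the fingers measure 114 mm over their backs; the gripper's body (76 mm by 85 mm) begins 54 mm behind the grasp point. The pads swing forward as they close: fully open they stand 13 mm farther back than shut.
Start: joints at [1.114, 0.359, 1.51, -0, 1.272, -0.115], TCP at [0.201, 0.565, 0.256] pointing down, gripper open.
Joint ranges: [-2.97, 2.97], [-1.01, 2.36], [0.21, 2.38], [-0.96, 4.11], [0.2, 2.71], [-2.98, 2.98]. Speed limits (rad/s): [2.39, 2.39, 3.14, 3.14, 3.14, 3.14].

INTERFACE

Orientations are given as a unit quaternion [x, y, z, w].
In Python, from bench import * gives the robot as it stands. The module is installed in compiled form; this text tells all that it offers.
- The arm moves only by the tool drive_tool, never from a script. Its argument "series" is a list of rows, each a list of 7 numbers: the shift along the tool's x, y, z in shares of 600 mm (1.0 is 600 mm), then the turn, a rotation vector about the tool's x, y, z in shares of 4 rad (1.0 is 4 rad), then the closure, from 0 (fully open) to 1 (shut). A call has 1 to 12 rows; each row is the pose to reach, as a shift and turn from the pose commanded when the call began, along the tool's axes at that moment; what a row does not reach only later rows make up. A row lasts 1/12 s, in which the tool goes at most 41.7 mm and 7.16 degrees, less where a joint would pass 70% of its speed; a pose out of reach is approached as far as the arm can. A call with a gripper value outside its range is refused whole. The fingers move at their own pace and stop on an object; the grip force is fixed at half the most. Time passes only in rows, so rows that repeat a pose let the fingers close. It gives the time, the measured TCP pose, the force, the opening and the grip force at its end, in the units of the state.
- observe(): the state, without advancing time (a new reading comes with each control period).
- camera(name): name is "scene" or "side" or "wrist"; returns a dict with "color" (384x512x3 uint8, red, green, blue), "depth" (384x512 float32, m along the optical axis (not along the pixel's ray), 0 where there is no reading), "K" (3x3 intrinsics, pixels), "k1" (the pictures are not rectified: a ray, as slopes to the right and down, at radius r is drawn at 1 + k1 r^2 times it, then the intrinsics apply), "rvec" (rotation vector, rad) and "tvec" (3), from world to camera coordinates, as OpenCV has them. Camera axes: x right, y down, z forward; pixel columns grow to the right and rows downward; lengths in m; the calibration is good to about 2 mm. A picture is of the moment at which its call begins.
- hand_in(): hands the job in; it is judged then, once.
Trained networks look in the newest picture that a camera, given by its name, has taken for a name from the list of things; names that differ only in an ending like _2 or _b are one class to them, and where a whole thing is asked for, a point or a joint stands for the part that bears it (a point fixed in the world has none). Each returns a list of dicts, best first, with "conf" (0 to 1); they miss things now and then, are a little off and sometimes report something else, mostly with a low value. They report only what shows in the picture. A call takes as long as a camera call. They do not tell look-alikes from the thing itself.
- boxes_of(thing, camera): "xy" ([column, row] as shares, 0 to 1, of the picture: columns of its width, rows of its height, amid what is visible of it).
- cut_out(thing, camera): "pixels" (384x512 bool, what is visible of it) and "xy" ([column, row] as shares, 0 to 1, of the picture: columns of its width, rows of its height, amid what is visible of it).
- spot_point(thing, camera): "xy" ([column, row] as shares, 0 to 1, of the picture: columns of its width, rows of its height: a listed point, or the origin of a listed thing).
The state is a dict: "time": time; "qpos": joint angles; "dq": joint speeds; "tau": joint torques, N m; "tcp_pos": TCP position; "eef_rot": TCP orientation; "wrist_force": force on the tool from outside, world axes, zero at the start; "wrist_torque": the same for the moment, N m; "opening": finger opening in m; "grasp_force": force on a finger pad.
Only numpy, scipy, OpenCV 4.12 (cv2) and the standard library are available. Lean on these libraries where they do the work, as an engineer would, in place of code of your own. Each camera call takes 0.05 s, during which the arm holds its last target. There are 200 camera calls.

TASK

A picture frame lies face down on the desk with its back off. Pick up the loose back panel, slide its front edge (the one farther from its batten) most of the way in under the frame's hinged metal flap without lifting the flap, then press the panel down flat onto the ledge, against the spring beneath it. Finish while still holding it pressed down flat there, as if waiting for someone to turn the catches, and leave the mug, jar and plant where they are.

Things in the scene. Friction and masses are not known exactly. Their poses are not given: they have to be found in the camera images.
- frame: Black picture frame lying face down, fixed to the desk, 204 (x) x 172 (y) mm. Origin: centre of its underside; x points from its open near end to the far rail with the flap, z up. The flat pale ledge for the panel is 12 mm above the origin, x -102 to +82, y -66 to +66 mm. Side rails (20 mm wide) and far rail rise to 21 mm; the near end has no raised rail. Brass catches: no work.
- flap_edge (a point): Middle of the flap's free edge, on its underside. The flap is a light (50 g) 3 mm aluminium strip, 36 x 164 mm, hinged along the far rail and lying flat over the ledge; free edge at frame x = +60 mm, underside 9 mm above the ledge. A push from below lifts it; it falls back by its weight.
- stop (a point): Middle of the far rail's inner face at ledge height (frame x = +82 mm): the end of the slot under the flap, 22 mm behind its free edge.
- flap (a joint): Flap hinge, rad: 0 = lying flat, grows as the free edge lifts.
- spring_top (a point): Middle of the top of the bowed steel spring that stands up from the ledge: a round bar of 8 mm diameter, 78 mm long across the frame (y), at frame x = -29 mm. Unpressed it stands 4 mm above the ledge and moves only up and down.
- spring (a joint): How far the spring is pressed down, m: 0 = free, 0.004 = flush with the ledge. It takes about 3.4 N to start and 7 N to press flush; the panel's weight alone does not press it.
- panel: Loose dark wooden back panel, about 0.16 kg, 160 (x) x 124 (y) x 4 mm, flat on the desk. Origin: centre of its underside; x points to the front edge that goes under the flap, z up. On top stands a pale wooden batten to hold it by, 22 (x) x 70 (y) mm, from 4 to 32 mm above the underside, centre at panel x = -30 mm, above the spring when the panel is home.
- panel_edge (a point): Middle of the panel's front edge, on its underside (panel x = +80 mm).
- mug: White mug, bystander, 76 mm wide, 85 mm high; origin at the centre of its underside.
- candle: Amber glass candle jar with brass lid, bystander, 70 mm wide, 75 mm high; origin at the centre of its underside.
- plant: Small plant in a white pot, bystander, 70 mm wide, about 80 mm high; origin at the centre of its underside.
Mind the look-alikes: they are no part of the job. There is more than one size of the panel; the one meant has the size given above.

How it is judged:
On the way:
1. the panel's front edge is under the flap (x of panel_edge in the frame of frame above 0.072 m and z of panel_edge in the frame of frame between 0.008 and 0.018 m and y of panel_edge in the frame of frame between -0.015 and 0.015 m), for 0.2 s.
At the end, for the whole second after the job is handed in: Front edge at least 12 of 22 mm under the flap, within 2.5 mm of the ledge, 15 mm of the middle, square to 0.12 rad; panel tilt under 0.035 rad; spring pressed at least 2.8 of 4 mm; flap below 0.06 rad; fingers still press on the panel (over 2 N) (x of panel_edge in the frame of frame above 0.072 m and z of panel_edge in the frame of frame between 0.008 and 0.0145 m and y of panel_edge in the frame of frame between -0.015 and 0.015 m and angle between panel's own z axis and vertical below 0.035 rad and angle between the x axis of panel and the x axis of frame, either way round below 0.12 rad and value of joint spring above 0.0028 m and value of joint flap below 0.06 rad and contact force between the fingers and panel above 2 N); the arm keeps its last pose, push and grip.
It fails at once if the flap is lifted (over 0.17 rad, 5 mm at its edge) (value of joint flap above 0.17 rad).
It fails at once if the mug, jar or plant is disturbed (moved over 30 mm) (distance of any of mug, candle, plant from where it was at the start of the episode above 0.03 m).
It also fails if it takes over 42 s, if anything falls off the work surface, if the arm or the gripper's body presses on something with over 40 N, if the wrist force passes 120 N, or if a joint passes its speed limit or range.

## Working session

There is one attempt and no reset: what is moved stays moved. The work goes in short steps, Python scripts to look and compute and a tool call to move; the robot and the scene stay as the last step left them, time stands still between calls to the robot, and variables do not carry over. Pictures are saved under pics/ and viewed, at most 10 in all, crops included, and the job is handed in when it is done.

Besides the shell and the picture viewer there is one more tool, called after "Call:" as name(argument=value, ...), one argument or row to a line, values as JSON. drive_tool: Moves the arm, as the interface text tells. Its arguments: {"type":"object","properties":{"series":{"type":"array","items":{"type":"array","items":{"type":"number"}}}},"required":["series"]}

```bash
mkdir -p pics
cat > h.py <<'E'
from bench import *
import numpy as np, cv2
from scipy.spatial.transform import Rotation as R
def px2ray(c,u,v):
    K=c["K"]; d=np.array([c["k1"],0,0,0,0.])
    p=cv2.undistortPoints(np.array([[[u,v]]],float),np.array(K,float),d)[0,0]
    Rm=cv2.Rodrigues(np.array(c["rvec"],float))[0]; t=np.array(c["tvec"],float).ravel()
    return -Rm.T@t, Rm.T@np.array([p[0],p[1],1.])
def at_z(c,u,v,z):
    o,d=px2ray(c,u,v); return o+d*(z-o[2])/d[2]
def at_depth(c,u,v):
    o,d=px2ray(c,u,v); z=np.median(c["depth"][int(v)-1:int(v)+2,int(u)-1:int(u)+2]); return o+d*z
def proj(c,P):
    d=np.array([c["k1"],0,0,0,0.])
    return cv2.projectPoints(np.array(P,float).reshape(-1,1,3),np.array(c["rvec"],float),np.array(c["tvec"],float),np.array(c["K"],float),d)[0][:,0]
def cloud(c):
    h,w=c["depth"].shape; uu,vv=np.meshgrid(np.arange(w),np.arange(h))
    p=cv2.undistortPoints(np.stack([uu,vv],-1).reshape(-1,1,2).astype(float),np.array(c["K"],float),np.array([c["k1"],0,0,0,0.]))[:,0]
    z=c["depth"].reshape(-1,1); X=np.hstack([p*z,z]); Rm=cv2.Rodrigues(np.array(c["rvec"],float))[0]
    return ((X-np.array(c["tvec"]).ravel())@Rm).reshape(h,w,3)
def save(c,n): cv2.imwrite("pics/"+n,c["color"][:,:,::-1])
E
cat > a.py <<'E'
from h import *
ims=[]
for n in ["scene","side"]:
    c=camera(n); ims.append(c["color"]); print(n,c["K"][0][0],c["k1"],"cam at",px2ray(c,256,192)[0].round(3))
    C=cloud(c)
    for t in ["panel","frame","mug","candle","plant"]:
        for r in cut_out(t,n)[:4]:
            m=r["pixels"]&(c["depth"]>0)
            if m.sum()<20: continue
            P=C[m]; print(t,round(r["conf"],2),(np.array(r["xy"])*[512,384]).round(),m.sum(),"med",np.median(P,0).round(3),"lo",np.percentile(P,3,0).round(3),"hi",np.percentile(P,97,0).round(3))
    for t in ["panel","frame","panel_edge","flap_edge","stop","spring_top"]:
        for r in spot_point(t,n)[:3]:
            u,v=np.array(r["xy"])*[512,384]; print("pt",t,round(r["conf"],2),round(u),round(v),at_depth(c,u,v).round(4))
save({"color":cv2.resize(np.vstack(ims),(800,1200))[:600]},"scene.png"); save({"color":cv2.resize(np.vstack(ims),(800,1200))[600:]},"side.png")
E
python3 a.py
```

```text
scene 446.8733378771318 0.0072705839020829836 cam at [ 1.219 -0.408  0.775]
panel 0.88 [168. 195.] 2693 med [ 0.513 -0.218  0.003] lo [ 0.434 -0.282  0.   ] hi [ 0.588 -0.148  0.031]
panel 0.63 [ 85. 237.] 1909 med [ 0.537 -0.427  0.002] lo [ 0.467 -0.47  -0.   ] hi [ 0.58  -0.382  0.024]
panel 0.61 [247. 170.] 1284 med [ 0.539 -0.021  0.002] lo [ 0.472 -0.073 -0.001] hi [0.586 0.037 0.023]
frame 0.89 [323. 126.] 3726 med [0.515 0.229 0.012] lo [ 0.405  0.147 -0.   ] hi [0.604 0.315 0.024]
frame 0.26 [318. 118.] 54 med [0.475 0.238 0.013] lo [0.467 0.2   0.01 ] hi [0.478 0.267 0.016]
mug 0.88 [240. 261.] 1940 med [ 0.784 -0.185  0.05 ] lo [ 0.75  -0.222  0.004] hi [ 0.822 -0.152  0.085]
candle 0.88 [378. 200.] 1183 med [0.812 0.141 0.054] lo [0.778 0.123 0.005] hi [0.834 0.178 0.075]
candle 0.57 [169. 195.] 2707 med [ 0.512 -0.219  0.003] lo [ 0.435 -0.283  0.   ] hi [ 0.588 -0.148  0.031]
plant 0.56 [310. 229.] 1162 med [ 0.801 -0.036  0.065] lo [ 0.766 -0.06   0.005] hi [ 0.823 -0.002  0.073]
pt panel 0.97 86 238 [ 0.5471 -0.4228  0.0241]
pt panel 0.58 172 194 [ 0.5111 -0.2122  0.0
[... 923 characters left out ...]
.192 0.077]
plant 0.59 [201. 198.] 828 med [ 0.784 -0.013  0.056] lo [ 0.761 -0.052  0.009] hi [0.814 0.004 0.074]
plant 0.19 [293. 319.] 8822 med [0.497 0.247 0.013] lo [0.403 0.159 0.008] hi [0.594 0.321 0.025]
pt panel 0.92 342 150 [ 0.5148 -0.4082  0.0007]
pt panel 0.74 330 186 [ 0.513  -0.2134  0.004 ]
pt panel 0.67 310 236 [ 0.5171 -0.0056  0.0037]
pt frame 0.85 290 319 [0.498  0.2437 0.0122]
pt panel_edge 0.79 360 152 [ 0.4647 -0.4086  0.0025]
pt panel_edge 0.62 321 247 [0.4874 0.022  0.0029]
pt panel_edge 0.61 301 187 [ 0.5845 -0.1922  0.0009]
pt flap_edge 0.72 258 306 [0.5614 0.2382 0.022 ]
pt stop 0.78 251 305 [0.5755 0.239  0.0216]
pt spring_top 0.42 303 316 [0.4778 0.2282 0.0113]
```

View pics/scene.png

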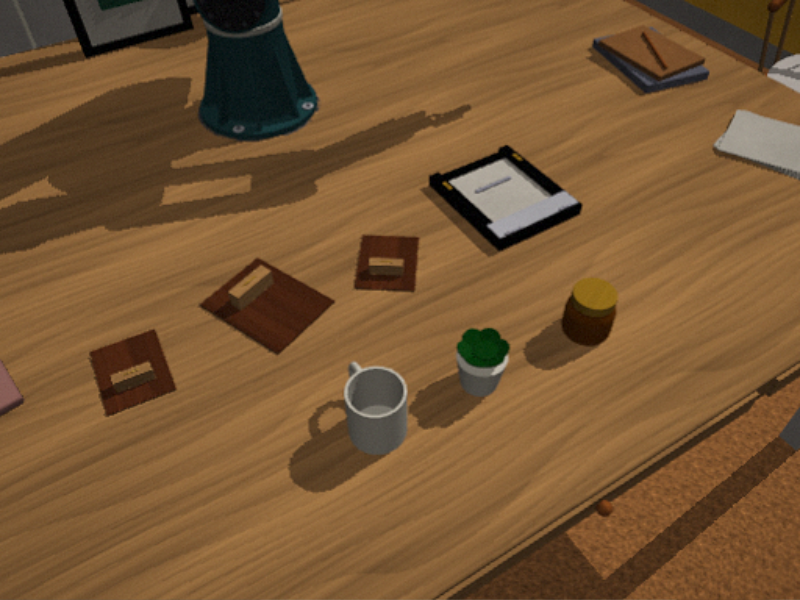

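View pics/side.png

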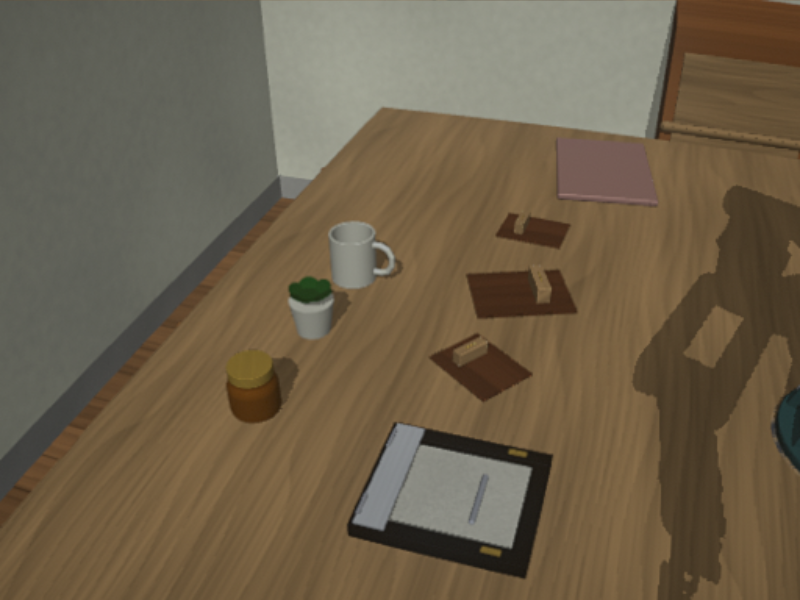

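The panel meant is the middle, largest one: scene (168,195), side (330,186). The frame is at scene (323,126), with its flap on the far (+x) side. Next I fit both poses to the silhouettes in the two views.

```bash
cat >> h.py <<'E'
from scipy.optimize import minimize
def box(x0,x1,y0,y1,z0,z1): return np.array([[x,y,z] for x in (x0,x1) for y in (y0,y1) for z in (z0,z1)])
PANEL=[box(-.08,.08,-.062,.062,0,.004),box(-.041,-.019,-.035,.035,.004,.032)]
FRAME=[box(-.102,.102,-.086,.086,0,.012),box(-.102,.102,-.086,-.066,.012,.021),box(-.102,.102,.066,.086,.012,.021),box(.082,.102,-.086,.086,.012,.021),box(.06,.1,-.082,.082,.021,.024)]
def render(c,parts,p,z=0):
    s=4; m=np.zeros((384*s,512*s),np.uint8); Rm=R.from_euler("z",p[2]).as_matrix()
    for b in parts:
        q=proj(c,b@Rm.T+[p[0],p[1],z]); cv2.fillConvexPoly(m,np.round((cv2.convexHull(q.astype(np.float32))[:,0]+.5)*s*16).astype(np.int32),255,shift=4)
    return cv2.resize(m,(512,384),interpolation=cv2.INTER_AREA)/255.
def fit(views,parts,p0,z=0):
    def cost(p): return sum(1-np.minimum(a,m).sum()/np.maximum(a,m).sum() for c,m in views for a in [render(c,parts,p,z)])
    best=min((minimize(cost,p0+np.array([0,0,d]),method="Nelder-Mead",options=dict(xatol=1e-4,fatol=1e-5,initial_simplex=p0+np.array([0,0,d])+np.array([[0,0,0],[.01,0,0],[0,.01,0],[0,0,.08]]))) for d in (-.1,.1)),key=lambda r:r.fun)
    return best.x,best.fun
E
cat > b.py <<'E'
from h import *
V={"panel":[],"frame":[]}
for n in ["scene","side"]:
    c=camera(n); C=cloud(c)
    for t,ctr in (("panel",[.513,-.213]),("frame",[.5,.235])):
        cand=[r for q in (t,"plant") for r in cut_out(q,n) if r["pixels"].sum()>1000 and np.hypot(*(np.median(C[r["pixels"]],0)[:2]-ctr))<.05]
        if cand: V[t].append((c,cand[0]["pixels"].astype(float)))
for t,parts,p0 in (("panel",PANEL,[.513,-.213,.5]),("frame",FRAME,[.5,.235,.15])):
    for k,v in [("both",V[t])]+[(i,[w]) for i,w in enumerate(V[t])]:
        x,f=fit(v,parts,np.array(p0)); print(t,k,x.round(4),round(f/len(v),3))
E
python3 b.py
```

```text
panel both [ 0.5074 -0.215   0.3807] 0.055
panel 0 [ 0.5092 -0.2145  0.3699] 0.06
panel 1 [ 0.5076 -0.2151  0.3792] 0.052
frame both [0.5009 0.2343 0.0048] 0.027
frame 0 [0.5015 0.2328 0.0066] 0.025
frame 1 [0.5003 0.2355 0.0061] 0.019
```

```bash
cat >> h.py <<'E'
def tgt(pos,psi,tilt=0.,flip=1):
    """tool pose: y along flip*(panel x at yaw psi), z down; tilt = nose-down about panel y"""
    px=np.array([np.cos(psi),np.sin(psi),0]); y=flip*px; z=np.array([0,0,-1.]); x=np.cross(y,z)
    Rm=np.column_stack([x,y,z]); py=np.array([-np.sin(psi),np.cos(psi),0])
    return np.array(pos,float),R.from_rotvec(py*tilt)*R.from_matrix(Rm)
def go(pos,rot,frm=None):
    o=observe(); R0=R.from_quat(o["eef_rot"]); p0=np.array(o["tcp_pos"])
    if frm: p0,R0=frm
    return (R0.inv().apply(pos-p0)*100).round(2),(R0.inv()*rot).as_rotvec().round(3)
E
python3 - <<'E'
from h import *
o=observe(); print(o["time"],o["tcp_pos"],o["opening"],o["wrist_force"]); print(R.from_quat(o["eef_rot"]).as_matrix().round(3))
b=[.5074-.03*np.cos(.38),-.215-.03*np.sin(.38)]; print(b)
for f in (1,-1): print(f,go(*tgt([b[0],b[1],.17],.38,0,f)),go(*tgt([.47,.234,.17],.005,0,f)))
E
```

```text
1.7 [0.20111655 0.56529296 0.25629766] 0.08552192254727115 [ 0.1917568  -0.03689427 -0.86448207]
[[-0.942  0.335  0.   ]
 [ 0.335  0.942 -0.   ]
 [-0.    -0.    -1.   ]]
[np.float64(0.4795400609327047), np.float64(-0.2261276140823895)]
1 (array([-52.76, -65.23,   8.63]), array([-0.   ,  0.   ,  0.849])) (array([-36.44, -22.2 ,   8.63]), array([-0.   ,  0.   ,  1.224]))
-1 (array([-52.76, -65.23,   8.63]), array([-0.   , -0.   , -2.293])) (array([-36.44, -22.2 ,   8.63]), array([-0.   , -0.   , -1.918]))
```

Run:
```python
from h import *
print(go(*tgt([.5,.16,.23],.6,0,1)))
```

```text
(array([-41.74, -28.17,   2.63]), array([-0.   ,  0.   ,  0.629]))
```

Units first: shifts go in shares of 600 mm and turns go in shares of 4 rad. So -41.7 cm is -0.695, -28.2 cm is -0.47, 0.63 rad is 0.1575.

Call:
drive_tool(
  series=[
    [-0.695, -0.47, 0, 0, 0, 0.1575, 0],
    [-0.695, -0.47, 0, 0, 0, 0.1575, 0],
    [-0.695, -0.47, 0, 0, 0, 0.1575, 0],
    [-0.695, -0.47, 0, 0, 0, 0.1575, 0],
    [-0.695, -0.47, 0, 0, 0, 0.1575, 0],
    [-0.695, -0.47, 0, 0, 0, 0.1575, 0],
    [-0.695, -0.47, 0, 0, 0, 0.1575, 0],
    [-0.695, -0.47, 0, 0, 0, 0.1575, 0],
    [-0.695, -0.47, 0, 0, 0, 0.1575, 0],
    [-0.695, -0.47, 0, 0, 0, 0.1575, 0],
    [-0.695, -0.47, 0, 0, 0, 0.1575, 0],
    [-0.695, -0.47, 0, 0, 0, 0.1575, 0],
  ],
)

```text
time: 2.7
tcp_pos: [0.4984, 0.1606, 0.2566]
eef_rot: [0.467, 0.884, 0.0, 0.0]
wrist_force: [1.6, 0.7, -0.4]
opening: 0.0853
grasp_force: 0.0
```

Run:
```python
from h import *
c=camera("wrist"); print(px2ray(c,256,192)); C=cloud(c); save(c,"w1.png")
for t in ["frame","panel"]:
  for r in cut_out(t,"wrist")[:3]:
    P=C[r["pixels"]&(c["depth"]>0)]; print(t,r["conf"],r["pixels"].sum(),np.percentile(P,2,0).round(4),np.percentile(P,98,0).round(4))
for t in ["flap_edge","stop","spring_top","frame"]:
  for r in spot_point(t,"wrist")[:2]:
    u,v=np.array(r["xy"])*[512,384]; print(t,round(r["conf"],2),u.round(1),v.round(1),at_depth(c,u,v).round(4))
print(go(*tgt([.4795,-.226,.19],.38)))
```

```text
(array([0.45762587, 0.22041064, 0.37445168]), array([ 0.1510711 , -0.23046712, -0.96134358]))
frame 0.73 32119 [0.4023 0.1519 0.0108] [0.5967 0.3167 0.0255]
panel 0.6 5584 [ 0.4736 -0.0722  0.0018] [0.5889 0.0451 0.0249]
panel 0.51 294 [ 0.4437 -0.2625  0.0014] [ 0.5621 -0.1266  0.0335]
flap_edge 0.94 343.1 143.4 [0.5626 0.2346 0.013 ]
spring_top 0.81 277.9 93.1 [0.472  0.2371 0.0165]
frame 0.94 295.5 109.8 [0.4977 0.2339 0.0125]
(array([-31.19, -23.4 ,   6.61]), array([-0.001, -0.001,  0.22 ]))
```

View pics/w1.png

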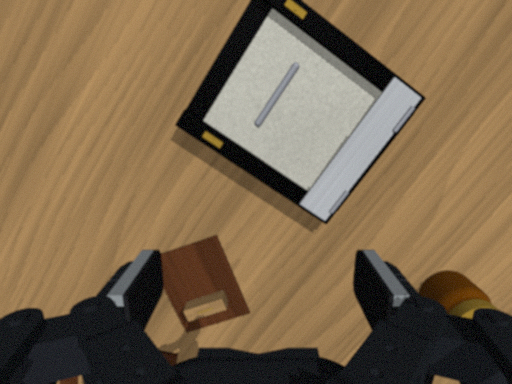

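The wrist picture shows the frame at the top, with the spring at (278,93) and the flap edge at about (343,143). The small decoy panel is at (205,285). I refine the frame from this view.

Run:
```python
from h import *
c=camera("wrist"); C=cloud(c)
m=cut_out("frame","wrist")[0]["pixels"]
for z in (0,-.0015,.0015): print(z,*fit([(c,m.astype(float))],FRAME,np.array([.501,.235,.005]),z))
x=fit([(c,m.astype(float))],FRAME,np.array([.501,.235,.005]),0)[0]
# local-frame check of heights
L=(C-[x[0],x[1],0])@R.from_euler("z",x[2]).as_matrix()
def reg(a,b,cc,d): s=m&(L[...,0]>a)&(L[...,0]<b)&(L[...,1]>cc)&(L[...,1]<d)&(c["depth"]>0); return s
for n,a in dict(ledge=(0,.05,-.055,.055),flap=(.065,.095,-.07,.07),near_ledge=(-.08,-.05,-.05,.05),rail_r=(-.05,.03,-.083,-.07),spring=(-.033,-.025,-.03,.03)).items():
    P=L[reg(*a)]; print(n,len(P),np.median(P,0).round(4))
# flap edge: bright/dark; spring bright line: points >2mm above ledge
s=reg(-.06,.03,-.05,.05)&(L[...,2]>np.median(L[reg(0,.05,-.055,.055)][:,2])+.0022); P=L[s]; print("spring pts",len(P),P.mean(0).round(4) if len(P) else 0)
g=c["color"].astype(int); w=(np.abs(L[...,2]-.012)<.01)&(g.min(2)>150)
v=c.copy(); im=c["color"].copy(); rr=render(c,FRAME,x)
cs,_=cv2.findContours((rr>.5).astype(np.uint8),cv2.RETR_EXTERNAL,cv2.CHAIN_APPROX_NONE); cv2.drawContours(im,cs,-1,(255,0,0),1)
F=[[.06,-.082,.021],[.06,.082,.021],[-.029,-.039,.016],[-.029,.039,.016],[-.102,-.066,.012],[.06,-.066,.012],[-.102,.066,.012],[.06,.066,.012]]
q=proj(c,np.array(F)@R.from_euler("z",x[2]).as_matrix().T+[x[0],x[1],0])
for i in range(0,8,2): cv2.line(im,*[tuple(map(int,k.round())) for k in q[i:i+2]],(0,255,0),1)
im=cv2.resize(im[:240,160:460],(750,600)); save({"color":im},"w2.png")
```

```text
0 [0.5002762  0.23437539 0.00529548] 0.006488385695228249
-0.0015 [0.50041633 0.23437055 0.00418894] 0.00872960772603748
0.0015 [0.50006702 0.23432536 0.00411327] 0.008848738176523208
ledge 4651 [0.0245 0.003  0.0124]
flap 3575 [0.0801 0.0049 0.0245]
near_ledge 2863 [-0.0651  0.0026  0.0124]
rail_r 829 [-0.0111 -0.0765  0.0215]
spring 447 [-0.0291  0.0013  0.0157]
spring pts 463 [-0.0277  0.0006  0.0159]
```

View pics/w2.png

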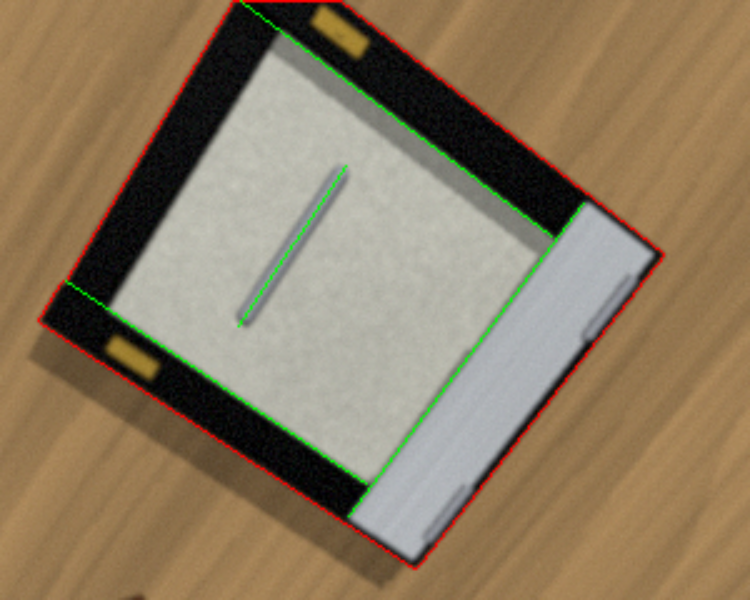

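Scaled: -31.2 cm is -0.52, -23.4 cm is -0.39, 0.22 rad is 0.055.

Call:
drive_tool(
  series=[
    [-0.52, -0.39, 0.0667, 0, 0, 0.055, 0],
    [-0.52, -0.39, 0.0667, 0, 0, 0.055, 0],
    [-0.52, -0.39, 0.0667, 0, 0, 0.055, 0],
    [-0.52, -0.39, 0.0667, 0, 0, 0.055, 0],
    [-0.52, -0.39, 0.0667, 0, 0, 0.055, 0],
    [-0.52, -0.39, 0.0667, 0, 0, 0.055, 0],
    [-0.52, -0.39, 0.0667, 0, 0, 0.055, 0],
    [-0.52, -0.39, 0.0667, 0, 0, 0.055, 0],
    [-0.52, -0.39, 0.0667, 0, 0, 0.055, 0],
    [-0.52, -0.39, 0.0667, 0, 0, 0.055, 0],
    [-0.52, -0.39, 0.0667, 0, 0, 0.055, 0],
    [-0.52, -0.39, 0.0667, 0, 0, 0.055, 0],
  ],
)

```text
time: 4.15
tcp_pos: [0.48, -0.2267, 0.2161]
eef_rot: [0.562, 0.827, 0.0, -0.0]
wrist_force: [-0.1, 1.0, 0.6]
opening: 0.0857
grasp_force: 0.0
```

The overlay matches the frame outline, flap edge and spring to within a pixel, so the frame is at (0.500, 0.234) with yaw 0.005. Next I measure the panel from above.

```bash
cat > p.py <<'E'
import sys
from h import *
c=camera("wrist"); C=cloud(c); im=c["color"].copy()
for r in cut_out("panel","wrist")[:4]:
    m=r["pixels"]; med=np.median(C[m&(c["depth"]>0)],0); print(round(r["conf"],2),m.sum(),med.round(3))
    if m.sum()<4000 or np.hypot(*(med[:2]-[.51,-.215]))>.06: continue
    x,f=fit([(c,m.astype(float))],PANEL,np.array([.508,-.215,.38])); print(x.round(4),round(f,4))
    L=(C-[x[0],x[1],0])@R.from_euler("z",x[2]).as_matrix(); b=m&(L[...,2]>.02); s=m&(L[...,2]<.012); print("batten",L[b].mean(0).round(4),np.percentile(L[b],[3,97],0).round(4).tolist(),"slab z",np.median(L[s][:,2]).round(4))
    cs,_=cv2.findContours((render(c,PANEL,x)>.5).astype(np.uint8),cv2.RETR_EXTERNAL,cv2.CHAIN_APPROX_NONE); cv2.drawContours(im,cs,-1,(0,255,0),1)
save({"color":im},sys.argv[1])
E
python3 p.py w3.png
```

```text
0.91 18179 [ 0.505 -0.209  0.005]
[ 0.5063 -0.2139  0.3795] 0.0091
batten [-0.0298  0.0043  0.0446] [[-0.04, -0.0324, 0.031], [-0.0196, 0.07, 0.3341]] slab z 0.0045
0.89 4492 [ 0.55  -0.049  0.003]
```

View pics/w3.png

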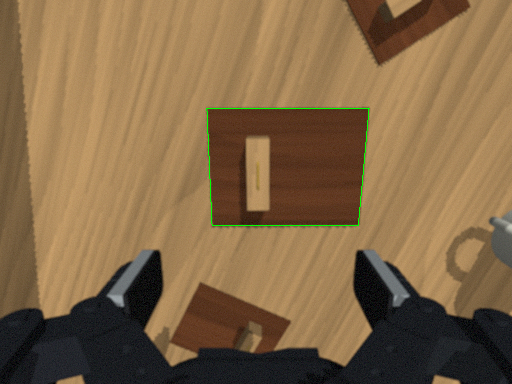

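The overlay sits on the panel's edges at (208–368, 108–226), with the batten at (258,174). I descend and grasp.

Run:
```python
from h import *
print(go(*tgt([.4784,-.2250,.033],.3795)))
```

```text
(array([ 0.07, -0.14, 18.33]), array([-0.   , -0.001,  0.001]))
```

Scaled: 18.3 cm is 0.305, 18 cm is 0.3.

Call:
drive_tool(
  series=[
    [0.0017, -0.0017, 0.0667, 0, 0, 0, 0],
    [0.0017, -0.0017, 0.1333, 0, 0, 0, 0],
    [0.0017, -0.0017, 0.2, 0, 0, 0, 0],
    [0.0017, -0.0017, 0.25, 0, 0, 0, 0],
    [0.0017, -0.0017, 0.2833, 0, 0, 0, 0],
    [0.0017, -0.0017, 0.3, 0, 0, 0, 0],
    [0.0017, -0.0017, 0.305, 0, 0, 0, 0],
    [0.0017, -0.0017, 0.305, 0, 0, 0, 0],
    [0.0017, -0.0017, 0.305, 0, 0, 0, 1],
    [0.0017, -0.0017, 0.305, 0, 0, 0, 1],
    [0.0017, -0.0017, 0.305, 0, 0, 0, 1],
    [0.0017, -0.0017, 0.305, 0, 0, 0, 1],
  ],
)

```text
time: 5.25
tcp_pos: [0.4794, -0.227, 0.0344]
eef_rot: [0.561, 0.828, -0.0, 0.001]
wrist_force: [0.4, 0.4, 0.0]
opening: 0.0391
grasp_force: 0.0
```

Call:
drive_tool(
  series=[
    [0, 0, 0, 0, 0, 0, 1],
    [0, 0, 0, 0, 0, 0, 1],
    [0, 0, 0, 0, 0, 0, 1],
    [0, 0, 0, 0, 0, 0, 1],
  ],
)

```text
time: 5.58
tcp_pos: [0.4792, -0.2269, 0.0342]
eef_rot: [0.561, 0.828, -0.0, 0.001]
wrist_force: [-0.7, 0.8, 7.5]
opening: 0.0206
grasp_force: 60.5
```

```bash
cat >> h.py <<'E'
FR=np.array([.5003,.2344,.005])
def place(xe,ze,tilt,ye=0.,yaw=0.,g=(-.03,-.002,.0342),gtilt=0.,gyaw=0.):
    """tcp pose so that panel_edge is at (xe,ye,ze) in frame; g = tcp in panel; gtilt/gyaw: panel's tilt/yaw relative to tool as measured"""
    psi=FR[2]+yaw; Rp=R.from_euler("z",psi)*R.from_euler("y",tilt)
    E=R.from_euler("z",FR[2]).apply([xe,ye,ze])+[FR[0],FR[1],0]
    pos=E+Rp.apply(np.array(g)-[.08,0,0])
    return tgt(pos,psi-gyaw,tilt-gtilt)
E
python3 - <<'E'
from h import *
p,r=place(.04,.08,.05); print(p, go(p,r)); p,r=place(.04,.08,0); print(p, go(p,r))
E
```

```text
[0.43215761 0.23205926 0.11965497] (array([44.37, 12.61, -8.59]), array([0.05 , 0.01 , 0.374]))
[0.43031087 0.23205003 0.1142    ] (array([44.44, 12.43, -8.04]), array([0.001, 0.001, 0.374]))
```

Scaled: -10 cm is -0.1667, -8 cm is -0.1333.

Call:
drive_tool(
  series=[
    [0, 0, -0.0333, 0, 0, 0, 1],
    [0, 0, -0.0833, 0, 0, 0, 1],
    [0, 0, -0.1333, 0, 0, 0, 1],
    [0, 0, -0.1667, 0, 0, 0, 1],
    [0, 0, -0.1667, 0, 0, 0, 1],
  ],
)

```text
time: 6.0
tcp_pos: [0.4811, -0.228, 0.1374]
eef_rot: [0.561, 0.828, 0.0, 0.004]
wrist_force: [0.1, -1.1, -1.8]
opening: 0.0207
grasp_force: 59.4
```

Scaled: 44.4 cm is 0.74, 12.6 cm is 0.21, 0.05 rad is 0.0125.

Call:
drive_tool(
  series=[
    [0.74, 0.21, 0.0167, 0.0125, 0.0025, 0.0935, 1],
    [0.74, 0.21, 0.0167, 0.0125, 0.0025, 0.0935, 1],
    [0.74, 0.21, 0.0167, 0.0125, 0.0025, 0.0935, 1],
    [0.74, 0.21, 0.0167, 0.0125, 0.0025, 0.0935, 1],
    [0.74, 0.21, 0.0167, 0.0125, 0.0025, 0.0935, 1],
    [0.74, 0.21, 0.0167, 0.0125, 0.0025, 0.0935, 1],
    [0.74, 0.21, 0.0167, 0.0125, 0.0025, 0.0935, 1],
    [0.74, 0.21, 0.0167, 0.0125, 0.0025, 0.0935, 1],
    [0.74, 0.21, 0.0167, 0.0125, 0.0025, 0.0935, 1],
    [0.74, 0.21, 0.0167, 0.0125, 0.0025, 0.0935, 1],
    [0.74, 0.21, 0.0167, 0.0125, 0.0025, 0.0935, 1],
    [0.74, 0.21, 0.0167, 0.0125, 0.0025, 0.0935, 1],
  ],
)

```text
time: 7.0
tcp_pos: [0.4303, 0.2369, 0.1224]
eef_rot: [0.704, 0.709, -0.018, -0.019]
wrist_force: [0.7, -0.9, -0.9]
opening: 0.0207
grasp_force: 59.3
```

Call:
drive_tool(
  series=[
    [0, 0, 0, 0, 0, 0, 1],
    [0, 0, 0, 0, 0, 0, 1],
    [0, 0, 0, 0, 0, 0, 1],
  ],
)

```text
time: 7.25
tcp_pos: [0.431, 0.2317, 0.1226]
eef_rot: [0.705, 0.709, -0.019, -0.018]
wrist_force: [0.1, -0.1, -2.7]
opening: 0.0211
grasp_force: 59.3
```

```bash
cat > v.py <<'E'
import sys
from h import *
o=observe(); print(o["time"],o["tcp_pos"].round(4) if hasattr(o["tcp_pos"],"round") else o["tcp_pos"]); Rt=R.from_quat(o["eef_rot"]); M=Rt.as_matrix(); print("tool yaw",np.arctan2(M[1,1],M[0,1]).round(4),"tilt",-np.arcsin(M[2,1]).round(4),"roll",np.arcsin(M[2,0]).round(4))
for n in ["wrist","side","scene"]:
    c=camera(n); C=cloud(c); 
    for r in cut_out("panel",n)[:4]:
        m=r["pixels"]&(c["depth"]>0); P=C[m]; med=np.median(P,0)
        if len(P)<300 or med[1]<.1: continue
        s=P[(P[:,2]<np.median(P[:,2])+.012)]
        A=np.c_[s[:,:2]-med[:2],np.ones(len(s))]; k=np.linalg.lstsq(A,s[:,2],rcond=None)[0]; g=np.abs(A@k-s[:,2])<.003; k=np.linalg.lstsq(A[g],s[g,2],rcond=None)[0]
        print(n,round(r["conf"],2),len(P),med.round(4),"slab plane slope",k.round(4),g.mean().round(2))
        rect=cv2.minAreaRect(s[g][:,:2].astype(np.float32)); print("  rect",np.round(rect[0],4),np.round(rect[1],4),np.deg2rad(rect[2]).round(4),"x max",np.percentile(s[:,0],99.5).round(4),"y",np.percentile(s[:,1],[.5,99.5]).round(4))
    if n==sys.argv[1]: save(c,sys.argv[2])
E
python3 v.py wrist w4.png
```

```text
7.25 [0.431  0.2317 0.1226]
tool yaw 0.0051 tilt 0.0522 roll -0.0006
wrist 0.75 58702 [0.4607 0.2582 0.0912] slab plane slope [-0.0532  0.0001  0.0911] 1.0
  rect [0.4598 0.234 ] [0.1616 0.124 ] 0.0072 x max 0.5383 y [0.1747 0.2958]
side 0.73 4432 [0.4621 0.2513 0.0911] slab plane slope [-0.053 -0.001  0.091] 0.96
  rect [0.4593 0.2339] [0.1608 0.1275] 0.0014 x max 0.5386 y [0.1737 0.2967]
```

View pics/w4.png

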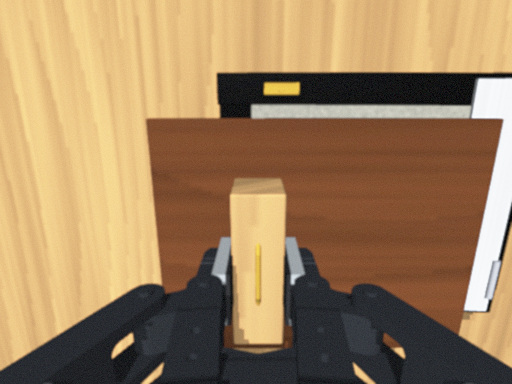

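The panel is held square. The measured centre is (0.4596, 0.234), yaw about 0.005 and tilt 0.053, which agrees with my grasp model. I compute the descent next.

```bash
cat > n.py <<'E'
from h import *
import sys
a=list(map(float,sys.argv[1:])); o=observe()
Rt=R.from_quat(o["eef_rot"]); M=Rt.as_matrix(); yaw=np.arctan2(M[1,1],M[0,1]); tilt=-np.arcsin(M[2,1]); roll=np.arcsin(M[2,0])
Rp=R.from_euler("z",yaw)*R.from_euler("y",tilt); e=np.array(o["tcp_pos"])-Rp.apply(np.array([-.03,-.0022,.0342])-[.08,0,0])
print("t",o["time"],"edge in frame",(R.from_euler("z",-FR[2]).apply(e-[FR[0],FR[1],0])).round(4),"tilt",round(tilt,4),"yaw",round(yaw-FR[2],4),"roll",round(roll,4),"F",np.round(o["wrist_force"],1),"grip",o["grasp_force"])
for i in range(0,len(a),3): print(a[i:i+3],*go(*place(*a[i:i+3],g=(-.03,-.0022,.0342))))
E
python3 n.py .042 .04 .06 .042 .014 .06
```

```text
t 7.55 edge in frame [ 0.0396 -0.0004  0.0836] tilt 0.0508 yaw -0.0018 roll 0.0003 F [-0.6 -0.  -1.8] grip 59.32310700416565
[0.042, 0.04, 0.06] [0.02 0.49 4.24] [ 0.009 -0.    -0.002]
[0.042, 0.014, 0.06] [0.02 0.62 6.83] [ 0.009 -0.    -0.002]
```

Scaled: 5.8 cm is 0.0967, 5.5 cm is 0.0917, 0.009 rad is 0.0023.

Call:
drive_tool(
  series=[
    [0, 0.0083, 0.025, 0.0023, 0, 0, 1],
    [0, 0.0083, 0.05, 0.0023, 0, 0, 1],
    [0, 0.0083, 0.07, 0.0023, 0, 0, 1],
    [0, 0.0083, 0.0833, 0.0023, 0, 0, 1],
    [0, 0.0083, 0.0917, 0.0023, 0, 0, 1],
    [0, 0.0083, 0.0967, 0.0023, 0, 0, 1],
    [0, 0.0083, 0.0967, 0.0023, 0, 0, 1],
    [0, 0.0083, 0.0967, 0.0023, 0, 0, 1],
    [0, 0.0083, 0.0967, 0.0023, 0, 0, 1],
    [0, 0.0083, 0.0967, 0.0023, 0, 0, 1],
  ],
)

```text
time: 8.38
tcp_pos: [0.4341, 0.2328, 0.0656]
eef_rot: [0.705, 0.709, -0.021, -0.021]
wrist_force: [0.2, -0.2, -2.4]
opening: 0.0211
grasp_force: 59.4
```

```bash
python3 n.py .042 .014 .06; python3 v.py side s2.png
```

```text
t 8.3833 edge in frame [0.0416 0.0009 0.025 ] tilt 0.0586 yaw 0.0001 roll 0.0008 F [ 0.2 -0.2 -2.4] grip 59.41678047180176
[0.042, 0.014, 0.06] [-0.09  0.11  1.09] [ 0.001 -0.001  0.   ]
8.3833 [0.4341 0.2328 0.0656]
tool yaw 0.0051 tilt 0.0586 roll 0.0008
wrist 0.69 59359 [0.4637 0.2593 0.0341] slab plane slope [-0.0596  0.0015  0.034 ] 0.99
  rect [0.4624 0.2349] [0.1609 0.1247] 0.0075 x max 0.5416 y [0.1755 0.2971]
side 0.61 3983 [0.4675 0.2553 0.0334] slab plane slope [-0.0592  0.004   0.0332] 0.96
  rect [0.4617 0.2368] [0.1607 0.1264] 0.0028 x max 0.541 y [0.1766 0.2985]
scene 0.76 1647 [0.4773 0.2188 0.0306] slab plane slope [-0.0602  0.0014  0.0307] 0.9
  rect [0.4648 0.2338] [0.1282 0.16  ] 1.5641 x max 0.5436 y [0.171  0.2966]
```

Scaled: 1.08 cm is 0.018, -0.09 cm is -0.0015.

Call:
drive_tool(
  series=[
    [-0.0015, 0.0017, 0.0067, 0, 0, 0, 1],
    [-0.0015, 0.0017, 0.0117, 0, 0, 0, 1],
    [-0.0015, 0.0017, 0.0167, 0, 0, 0, 1],
    [-0.0015, 0.0017, 0.018, 0, 0, 0, 1],
    [-0.0015, 0.0017, 0.018, 0, 0, 0, 1],
    [-0.0015, 0.0017, 0.018, 0, 0, 0, 1],
    [-0.0015, 0.0017, 0.018, 0, 0, 0, 1],
  ],
)

```text
time: 9.27
tcp_pos: [0.434, 0.2318, 0.0543]
eef_rot: [0.705, 0.709, -0.021, -0.021]
wrist_force: [0.2, -0.1, -1.4]
opening: 0.0209
grasp_force: 59.4
```

```bash
python3 n.py .06 .014 .06 .078 .014 .06; python3 v.py side s3.png; python3 -c "
import cv2; im=cv2.imread('pics/s3.png')[230:384,180:400]; cv2.imwrite('pics/s3c.png',cv2.resize(im,(800,560),interpolation=cv2.INTER_CUBIC))"
```

```text
t 9.2667 edge in frame [ 0.0415 -0.0001  0.0136] tilt 0.0597 yaw -0.0 roll 0.0004 F [ 0.2 -0.1 -1.4] grip 59.41650867462158
[0.06, 0.014, 0.06] [ 0.01  1.85 -0.16] [ 0. -0. -0.]
[0.078, 0.014, 0.06] [ 0.01  3.64 -0.27] [ 0. -0. -0.]
9.2667 [0.434  0.2318 0.0543]
tool yaw 0.005 tilt 0.0597 roll 0.0004
wrist 0.76 59154 [0.4636 0.2581 0.0226] slab plane slope [-0.0607  0.0009  0.0226] 0.99
  rect [0.4623 0.2337] [0.161 0.125] 0.0062 x max 0.5414 y [0.1746 0.296 ]
side 0.6 3925 [0.4657 0.2533 0.0225] slab plane slope [-0.06    0.0029  0.0222] 0.97
  rect [0.4617 0.2352] [0.1606 0.1266] 0.004 x max 0.5401 y [0.1757 0.297 ]
scene 0.95 1607 [0.4791 0.2181 0.0198] slab plane slope [-0.0583 -0.0007  0.0198] 0.92
  rect [0.4636 0.2311] [0.1332 0.1627] 1.5676 x max 0.5438 y [0.1675 0.296 ]
```

View pics/s3c.png

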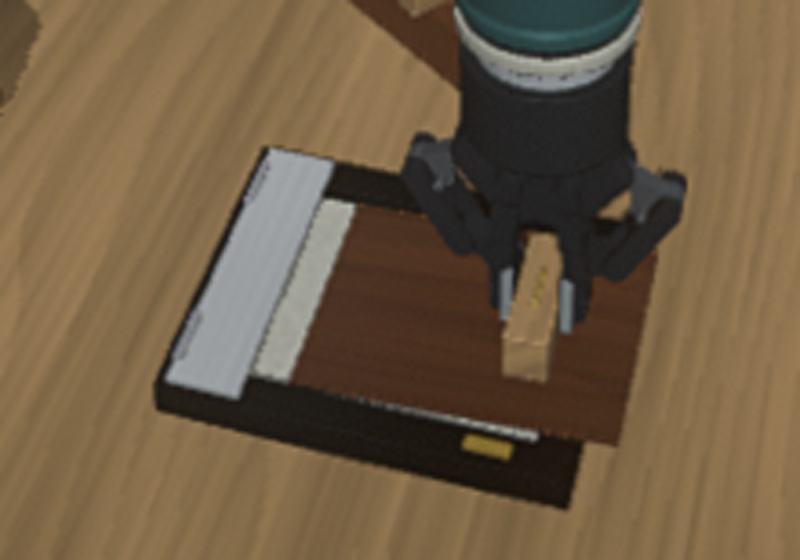

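The side crop shows the panel between the rails. Its front edge (about 325,290) is just short of the flap edge (about 290,270), so I slide it in.

Scaled: 3.6 cm is 0.06, -0.27 cm is -0.0045.

Call:
drive_tool(
  series=[
    [0, 0.0067, -0.0008, 0, 0, 0, 1],
    [0, 0.0133, -0.0013, 0, 0, 0, 1],
    [0, 0.02, -0.0017, 0, 0, 0, 1],
    [0, 0.0267, -0.0022, 0, 0, 0, 1],
    [0, 0.0333, -0.0025, 0, 0, 0, 1],
    [0, 0.0383, -0.0028, 0, 0, 0, 1],
    [0, 0.0433, -0.0032, 0, 0, 0, 1],
    [0, 0.0483, -0.0035, 0, 0, 0, 1],
    [0, 0.0533, -0.0038, 0, 0, 0, 1],
    [0, 0.0567, -0.0042, 0, 0, 0, 1],
    [0, 0.06, -0.0045, 0, 0, 0, 1],
    [0, 0.06, -0.0045, 0, 0, 0, 1],
  ],
)

```text
time: 10.57
tcp_pos: [0.4706, 0.232, 0.0549]
eef_rot: [0.705, 0.708, -0.021, -0.021]
wrist_force: [0.8, -0.1, -2.0]
opening: 0.021
grasp_force: 59.4
```

```bash
python3 n.py .078 .013 .03 .078 .012 0 .078 .0115 0; python3 v.py none none
```

```text
t 10.5667 edge in frame [ 0.0781 -0.0001  0.0142] tilt 0.0593 yaw -0.0002 roll 0.0006 F [ 0.8 -0.1 -2. ] grip 59.41714704036713
[0.078, 0.013, 0.03] [ 0.01 -0.1   0.44] [-0.029 -0.001 -0.   ]
[0.078, 0.012, 0.0] [ 0.01 -0.18  0.88] [-0.059 -0.001 -0.   ]
[0.078, 0.0115, 0.0] [ 0.01 -0.17  0.93] [-0.059 -0.001 -0.   ]
10.5667 [0.4706 0.232  0.0549]
tool yaw 0.0048 tilt 0.0593 roll 0.0006
wrist 0.74 51623 [0.4881 0.2594 0.024 ] slab plane slope [-0.0601  0.0012  0.0239] 0.99
  rect [0.4904 0.2342] [0.1441 0.1245] 0.0095 x max 0.5609 y [0.1745 0.2961]
side 0.9 3649 [0.4881 0.2542 0.0236] slab plane slope [-0.0609  0.0013  0.0234] 0.94
  rect [0.4897 0.2343] [0.1438 0.128 ] 0.0051 x max 0.5608 y [0.1757 0.2976]
scene 0.95 1377 [0.5013 0.2161 0.0211] slab plane slope [-0.0578 -0.0011  0.0211] 0.9
  rect [0.4881 0.2327] [0.1415 0.1282] 0.0111 x max 0.5591 y [0.1698 0.2958]
```

The visible panel now ends at the flap edge, its rear edge is at x = 0.418, and so its front edge is at frame x = 0.078. Next I level it and press.

Scaled: 0.93 cm is 0.0155, 0.88 cm is 0.0147, -0.059 rad is -0.0148.

Call:
drive_tool(
  series=[
    [0, -0.0003, 0.0017, -0.0018, 0, 0, 1],
    [0, -0.0007, 0.0033, -0.0035, 0, 0, 1],
    [0, -0.001, 0.005, -0.0053, 0, 0, 1],
    [0, -0.0013, 0.0067, -0.007, 0, 0, 1],
    [0, -0.0017, 0.0083, -0.0088, 0, 0, 1],
    [0, -0.002, 0.01, -0.0105, 0, 0, 1],
    [0, -0.0023, 0.0117, -0.0123, 0, 0, 1],
    [0, -0.0027, 0.0133, -0.0138, 0, 0, 1],
    [0, -0.0028, 0.0147, -0.0148, 0, 0, 1],
    [0, -0.0028, 0.0155, -0.0148, 0, 0, 1],
    [0, -0.0028, 0.0155, -0.0148, 0, 0, 1],
    [0, -0.0028, 0.0155, -0.0148, 0, 0, 1],
  ],
)

```text
time: 11.87
tcp_pos: [0.4677, 0.2319, 0.0462]
eef_rot: [0.705, 0.709, 0.0, -0.0]
wrist_force: [-3.2, -1.1, 8.8]
opening: 0.0207
grasp_force: 60.9
```

```bash
python3 n.py .078 .0115 0; python3 v.py none none
```

```text
t 11.8667 edge in frame [ 0.0774 -0.0001  0.012 ] tilt 0.0004 yaw 0.0 roll 0.0005 F [-3.2 -1.1  8.8] grip 60.90389370918274
[0.078, 0.0115, 0.0] [0.01 0.06 0.05] [-0. -0.  0.]
11.8667 [0.4677 0.2319 0.0462]
tool yaw 0.005 tilt 0.0004 roll 0.0005
wrist 0.9 53312 [0.4893 0.259  0.0165] slab plane slope [-0.0002 -0.0004  0.0164] 0.99
  rect [0.4911 0.2342] [0.1475 0.1243] 0.0093 x max 0.5632 y [0.1747 0.2961]
side 0.93 3561 [0.4914 0.2538 0.0162] slab plane slope [0.0003 0.0028 0.016 ] 0.95
  rect [0.4895 0.2364] [0.1282 0.146 ] 1.5655 x max 0.5613 y [0.1763 0.3   ]
scene 0.68 1216 [0.4996 0.2164 0.0147] slab plane slope [ 0.0026 -0.0026  0.0145] 0.91
  rect [0.485 0.233] [0.1394 0.1256] 0.0202 x max 0.5616 y [0.1717 0.2946]
```

Force is 8.8 N up and the panel top is at about 16 mm, so it is flat. I add a small extra press for margin.

Call:
drive_tool(
  series=[
    [0, 0, 0.0005, 0, 0, 0, 1],
    [0, 0, 0.001, 0, 0, 0, 1],
    [0, 0, 0.0017, 0, 0, 0, 1],
    [0, 0, 0.0017, 0, 0, 0, 1],
    [0, 0, 0.0017, 0, 0, 0, 1],
    [0, 0, 0.0017, 0, 0, 0, 1],
    [0, 0, 0.0017, 0, 0, 0, 1],
    [0, 0, 0.0017, 0, 0, 0, 1],
  ],
)

```text
time: 12.83
tcp_pos: [0.4677, 0.2319, 0.0462]
eef_rot: [0.705, 0.709, 0.0, -0.0]
wrist_force: [-5.0, -1.6, 21.9]
opening: 0.0207
grasp_force: 62.5
```

```bash
python3 n.py .078 .0115 0; python3 v.py wrist w5.png
python3 - <<'E'
from h import *
c=camera("wrist"); C=cloud(c); L=(C-[FR[0],FR[1],0])@R.from_euler("z",FR[2]).as_matrix()
for n,a in dict(flap_near=(.063,.072,-.07,.07),flap_far=(.085,.095,-.07,.07),panel_front=(.03,.055,-.05,.05),panel_rear=(-.078,-.06,-.05,.05)).items():
    s=(L[...,0]>a[0])&(L[...,0]<a[1])&(L[...,1]>a[2])&(L[...,1]<a[3]); print(n,s.sum(),np.median(L[s],0).round(4))
E
```

```text
t 12.8333 edge in frame [ 0.0774 -0.0001  0.012 ] tilt 0.0001 yaw 0.0001 roll 0.0005 F [-5.  -1.6 21.9] grip 62.51398801803589
[0.078, 0.0115, 0.0] [0.01 0.06 0.05] [-0.    -0.001  0.   ]
12.8333 [0.4677 0.2319 0.0462]
tool yaw 0.0051 tilt 0.0001 roll 0.0005
wrist 0.88 52855 [0.4891 0.2592 0.0165] slab plane slope [-0.0001  0.0002  0.0164] 0.99
  rect [0.4904 0.2343] [0.1479 0.1246] 0.0089 x max 0.563 y [0.1747 0.296 ]
side 0.72 3597 [0.4901 0.2539 0.0162] slab plane slope [-0.0004  0.0028  0.016 ] 0.95
  rect [0.4898 0.236 ] [0.146  0.1299] 0.0029 x max 0.5614 y [0.1758 0.2978]
scene 0.61 1308 [0.4981 0.2182 0.0146] slab plane slope [ 0.0006 -0.0034  0.0145] 0.9
  rect [0.4872 0.2326] [0.1397 0.1296] 0.0204 x max 0.5611 y [0.1671 0.2968]
flap_near 4771 [0.0673 0.0221 0.0243]
flap_far 1879 [ 0.0895 -0.0332  0.0245]
panel_front 7793 [0.0429 0.0144 0.0163]
panel_rear 12282 [-0.0707  0.0073  0.0761]
```

View pics/w5.png

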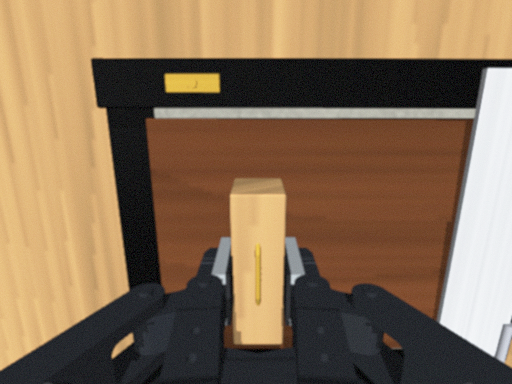

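The view shows the panel flat between the rails, columns 148–470, with its front under the flat flap (at about 470–510). It has bottomed out: 22 N with no further travel. I hand it in.

```bash
python3 -c "
from bench import *
print(hand_in())"
```

```text
the job is handed in; nothing more can be done
None
```

The panel's front edge is about 17 mm under the flap, which stayed flat, and it is held pressed flat on the ledge with about 22 N; the job was handed in at about 13 s, but the call returned no verdict.

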